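# Set the turret stop of a drilling jig and feed the bar home

### The arm

A 7-joint arm with a two-finger parallel gripper is mounted at the origin on a cart in front of the work surface, level with it; the furniture and walls round the work are solid. World frame = base frame: x ahead of the robot, y to its left, z up, the work surface at z = 0. Lengths are in m, angles in rad, forces in N, time in s.
With the tool pointing down it reaches from about 0.425 to 0.825 m from the base axis. Payload 3.6 kg.
Tool frame: the origin (TCP) lies where the fingers leave the gripper's body, on its centre line; the fingertips stand 73 mm ahead of it and the grasp point (between the pads) lies 54 mm ahead of it; z points along the fingers, y is the line along which they close (so a half turn about z gives the same grasp; the last joint's range is limited). The gripper opens to 85 mm and grips with 20 to 120 N. Pads are 22 mm wide; open, the fingers measure 114 mm over their backs; the gripper's body (76 mm by 85 mm) begins 54 mm behind the grasp point. The pads swing forward as they close: fully open they stand 13 mm farther back than shut.
Start: joints at [-1.345, 0.615, -0.013, 1.423, 0.008, 1.103, -0.04], TCP at [0.162, 0.629, 0.304] pointing down, gripper open.
Joint ranges: [-3.12, 3.12], [-0.3, 2.06], [-1.34, 1.32], [0.26, 2.42], [-1.36, 4.5], [0.01, 1.98], [-2.84, 2.84]. Speed limits (rad/s): [2.79, 2.79, 3.14, 3.14, 3.14, 3.14, 3.14].

### API

Orientations are given as a unit quaternion [x, y, z, w].
In Python, from station import arm, snapshot, camera_info, ticket gives the robot as it stands. Calls block until the motion is done:
- arm.movep(position, orientation): joint-space move of the TCP to a pose.
- arm.line_to(position, velocity=0.15, ori=None): straight line of the TCP; ori=None keeps the orientation; velocity is the mean speed in m/s.
- arm.move_j(angles): joint-space move.
- arm.move_gripper(opening, effort=None): opening from 0.0 (shut) to 1.0 (fully open); effort is the grip in N (None keeps the last); returns when the fingers have stopped.
- arm.pause(seconds).
- arm.ik(position, orientation): joint angles nearest the present ones, or None.
- snapshot(name): name is "side" or "top" or "wrist"; returns the picture (480x640x3 uint8, blue, green, red); there is no depth.
- camera_info(name): a dict with "fx", "fy", "cx", "cy" (pixels), "R" (3x3) and "t" (3): a world point X has camera coordinates R X + t; the wrist camera has in their place "T_tool_cam" (4x4, takes a point from camera to tool coordinates, whose origin is the TCP and whose axes are the flange's). Camera axes: x right, y down, z forward; pixel columns grow to the right and rows downward; lengths in m; the calibration is good to about 2 mm. The wrist camera is an equidistant fisheye: a pixel r from the principal point sees the ray r / f radians off the axis. A picture is of the moment at which its call begins: read the wrist's pose just before it. camera_info takes no time and is no camera call.
A pose or a line that the arm cannot do raises arm.MotionError and nothing moves.
- ticket.finish_job(): hands the job in; it is judged then, once.
Readings, each from a call of its own:
- arm.read_time(): time.
- arm.read_joint_positions(): joint angles.
- arm.read_dq(): joint speeds.
- arm.read_effort(): joint torques, N m.
- arm.read_tool_pos(): TCP position.
- arm.read_eef_rot(): TCP orientation.
- arm.read_ft_force(): force on the tool from outside, world axes, zero at the start.
- arm.read_wrist_torque(): the same for the moment, N m.
- arm.read_opening(): opening from 0.0 (shut) to 1.0 (fully open).
- arm.read_finger_force(): force on a finger pad.
Only numpy, scipy, OpenCV 4.12 (cv2) and the standard library are available. Lean on these libraries where they do the work, as an engineer would, in place of code of your own. Each camera call takes 0.05 s, during which the arm holds its last target. There are 200 camera calls.

### The job

Get the drilling jig ready for the next hole: with a fingertip, flick the six-lobed star wheel of the turret stop round, click by click, until its longest stop screw sits at the very bottom, in line with the flat bar. Then push the bar's free end gently with a fingertip so that the bar slides along its channel until it butts against that screw, and leave it there. Only touch and push: do not pinch or lift the bar, and leave the try square, punch and bolt where they lie.

Things in the scene. Friction and masses are not known exactly. Their poses are not given: they have to be found in the camera images.
- jig: Grey cast bar-drilling jig fixed to the bench, base 270 x 104 x 8 mm. Origin: underside, on the centre line. x axis: the way the bar is fed; y to the left of that; z up. Flat bed at z = 36 mm from x = -110 to +78 mm; two guide rails, x = -110 to 0, top at z = 48 mm, form a 32 mm wide channel. Pedestal at x = 107 to 141 mm, up to z = 86 mm, carries the star wheel (its top: 115 mm).
- bush (a point): Centre top of the drill bush on the steel bridge that crosses over the channel and the bar: jig x = -72 to -38 mm, z = 48 to 63 mm. Axes as the jig's.
- star_centre (a point): Centre of the turret's upright steel star wheel, on its level axis along the jig's x (at jig x = 92, y = 0, z = 62 mm). Hub disc of radius 27 mm, 14 mm thick, with six round lobes, 11 mm thick, 60 degrees apart, with round ends, reaching to radius 52 mm. At rest in a click the two upper lobes stand 30 degrees either side of straight up, their rounded ends 46 mm above this centre, a gap between.
- turret (a joint): Turn of the star wheel, rad; endless both ways, six clicks, one each 60 degrees (1.047). Zero, or whole turns, puts the longest screw at the bottom. Growing values carry the wheel's top toward the jig's -y. A spring plunger holds each click; 3 to 4 N at a lobe's end overcomes it. Past half-way (30 degrees) the wheel runs into the next click by itself, damped, and stops there.
- long_tip (a point): Tip of the longest of six stop screws (8 mm thick, on a circle of radius 20 mm) that project from the wheel's face (jig x = 85 mm) along jig -x, toward the bar. Lengths round the wheel: 58, 14, 22, 30, 38, 46 mm. With this one at the bottom, in line with the bar, the tip is at jig x = 27, y = 0, z = 42 mm.
- bar: Flat bar of dark steel, 160 x 30 x 10 mm, 0.37 kg, with one 10 mm hole 20 mm from the end facing the turret. Lies loose on the bed between the rails, underside at jig z = 36 mm. Origin: middle of its underside; x along it toward the turret. Starts 15 to 40 mm short of the longest screw's place; about 2 N slides it.
- bar_front (a point): Middle of the bar's end face toward the turret.
- bar_tail (a point): Middle of the bar's other end face, the free end, which sticks out beyond the jig's bed, 41 mm above the bench: push here along the jig's +x.
- try_square: Try square lying on the bench, 116 x 182 x 16 mm; leave alone. Origin: underside centre.
- punch: Steel punch lying on the bench, 16 mm thick, 121 mm long; leave alone. Origin: underside centre.
- bolt_0: Rusty bolt with nut lying on the bench, 18 mm thick, 96 mm long; leave alone. Origin: underside centre.

How it is judged:
By the outcome, as a careful person would: the job done as asked, in the order asked, and still so for the second after the job is handed in, with the robot touching nothing.
It also fails if it takes over 58 s, if anything falls off the work surface, if the arm or the gripper's body presses on something with over 40 N, if the wrist force passes 120 N, or if a joint passes its speed limit or range.

## Working session

There is one attempt and no reset: what is moved stays moved. The work goes in short steps, each a Python script; the robot and the scene stay as the last script left them, time stands still between calls to the robot, and variables do not carry over. Pictures are saved under pics/ and viewed, at most 10 in all, crops included, and the job is handed in when it is done.

```bash
ls; mkdir -p pics
python3 - <<'E'
from station import arm,snapshot,camera_info
import cv2,numpy as np
for n in("top","side"):
    cv2.imwrite(f"pics/{n}0.png",snapshot(n)); i=camera_info(n)
    print(n,i["fx"],i["fy"],i["cx"],i["cy"],(-np.array(i["R"]).T@i["t"]).round(3),np.array(i["R"]).round(2).tolist())
i=camera_info("wrist");print({k:(np.round(v,3).tolist()) for k,v in i.items() if not isinstance(v,str)})
print(arm.read_time(),arm.read_eef_rot(),arm.read_tool_pos())
E
```

```text
pics
top 545.1877415112872 545.1877415112872 316.9480432147333 238.38934054680442 [0.505 0.191 1.087] [[-0.0, -1.0, 0.0], [-1.0, 0.0, -0.05], [0.05, -0.0, -1.0]]
side 595.6781510280231 595.6781510280231 319.32663064155196 221.04814463993262 [-0.16  -0.443  0.972] [[0.65, -0.76, -0.02], [-0.54, -0.44, -0.72], [0.54, 0.48, -0.69]]
{'fx': 371.648, 'fy': 371.648, 'cx': 321.917, 'cy': 243.662, 'T_tool_cam': [[0.0, -0.958, -0.287, 0.072], [1.0, -0.0, 0.001, -0.001], [-0.001, -0.287, 0.958, -0.071], [0.0, 0.0, 0.0, 1.0]]}
0.1 [ 1.25512676e-01  9.92091339e-01 -1.15229665e-03 -1.21061043e-04] [0.16179336 0.62900858 0.30284489]
```

View pics/top0.png

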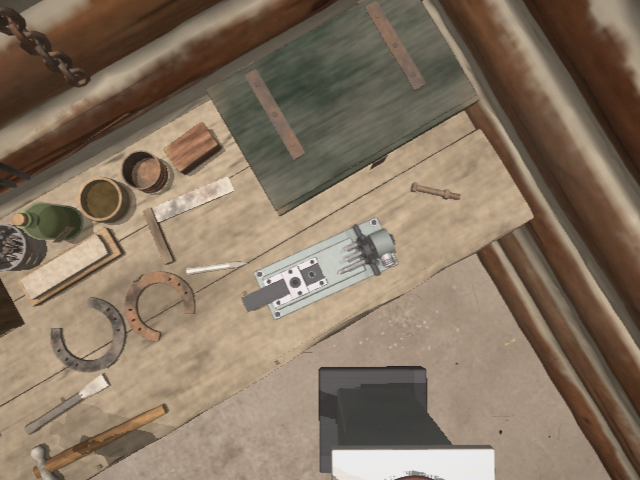

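View pics/side0.png

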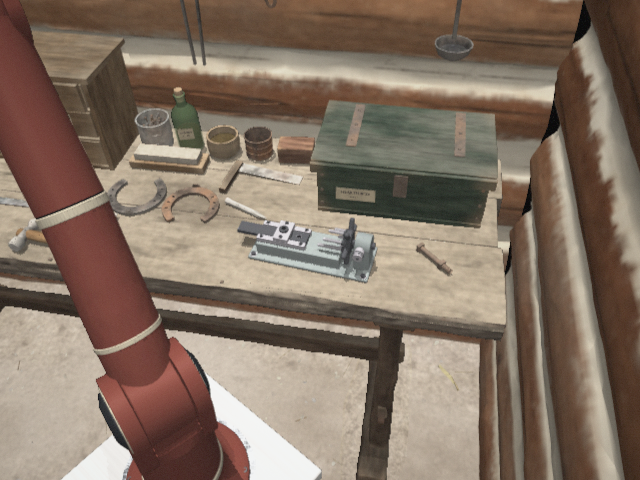

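The top view shows the jig around (325,268), with the tail at (250,300) and the turret at (375,245). The side view shows it around (310,248). I'll zoom in on both.

Run:
```python
import cv2
t=cv2.imread("pics/top0.png")[205:330,235:410];s=cv2.imread("pics/side0.png")[205:290,230:390]
cv2.imwrite("pics/tc.png",cv2.resize(t,(700,500),interpolation=cv2.INTER_CUBIC))
cv2.imwrite("pics/sc.png",cv2.resize(s,(800,425),interpolation=cv2.INTER_CUBIC))
```

```text
(no output)
```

View pics/tc.png

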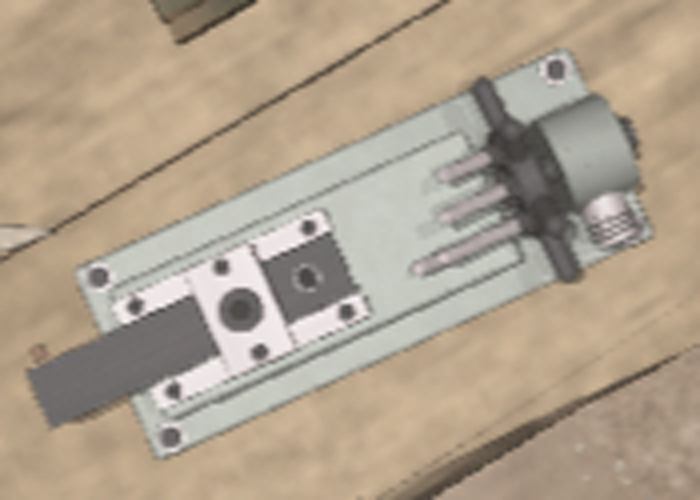

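View pics/sc.png

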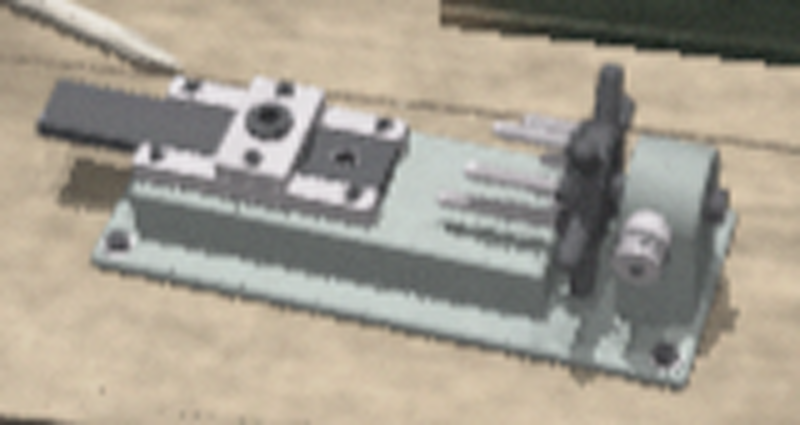

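The top crop gives the base corners at crop pixels (77,270), (163,460), (565,48) and (653,238), and three screw tips at (438,172), (440,215) and (415,268). The bar tail edge runs from (30,372) to (52,428). The side crop shows tips at about (440,203), (467,170) and (497,128). Next I fit the jig pose and the screw state.

```bash
cat > h.py <<'E'
import numpy as np
from station import camera_info
from scipy.optimize import least_squares
from scipy.spatial.transform import Rotation as Rn
def proj(n,X):
    i=camera_info(n);c=np.atleast_2d(X)@np.array(i["R"]).T+np.array(i["t"]).ravel()
    return np.c_[i["fx"]*c[:,0]/c[:,2]+i["cx"],i["fy"]*c[:,1]/c[:,2]+i["cy"]]
def W(p,X):
    X=np.atleast_2d(X).astype(float);c,s=np.cos(p[2]),np.sin(p[2])
    return np.c_[p[0]+c*X[:,0]-s*X[:,1],p[1]+s*X[:,0]+c*X[:,1],X[:,2]]
E
python3 - <<'E'
from h import *
B=np.array([[-135,52,8],[-135,-52,8],[135,52,8],[135,-52,8]])/1e3
T=np.array([[77,270],[163,460],[565,48],[653,238]])/4+[235,205]
SB=np.array([[-135,-52,8],[135,-52,8],[135,52,8]])/1e3
S=np.array([[95,260],[690,383],[735,208]])/5+[230,205]
ft=lambda p:(proj("top",W(p,B))-T).ravel(); fs=lambda p:(proj("side",W(p,SB))-S).ravel()
for f in(ft,fs,lambda p:np.r_[ft(p),fs(p)]):
    r=least_squares(f,[.5,.17,-1.16]);print(r.x.round(4),r.fun.round(1))
p=r.x; np.save("p.npy",p)
# bar tail
for name,pts in(("tail",[[30,372],[52,428]]),):
    for q in pts:
        q=np.array(q)/4+[235,205]
        g=least_squares(lambda u:(proj("top",W(p,[u[0],u[1],.046]))-q).ravel(),[-.15,0]);print(name,g.x.round(4))
L=[58,14,22,30,38,46]
for d in(1,-1):
  for k in range(6):
    out=[]
    for j in range(6):
        a=k*np.pi/3+d*j*np.pi/3  # from bottom, toward +y
        out.append([.085-L[j]/1e3,.02*np.sin(a),.062-.02*np.cos(a)])
    out=np.array(out);w=W(p,out)
    pt=(proj("top",w)-[235,205])*4;ps=(proj("side",w)-[230,205])*5
    print(d,k,"top",pt.round().astype(int).tolist(),"side",ps.round().astype(int).tolist())
E
```

```text
[ 0.5034  0.1684 -1.1496] [-1.1  0.1 -1.   0.9  1.1 -0.6  1.  -0.4]
[ 0.5049  0.1676 -1.14  ] [-1.1  0.1 -0.  -0.3  1.1  0.1]
[ 0.504   0.168  -1.1463] [-0.9  0.  -0.7  0.8  1.  -1.1  1.2 -1.  -1.5 -0.1 -0.7  0.1  0.8  0.5]
tail [-0.1695  0.0151]
tail [-0.1709 -0.0134]
1 0 top [[419, 229], [488, 157], [476, 162], [478, 203], [476, 244], [458, 251]] side [[473, 193], [581, 168], [564, 132], [535, 140], [506, 181], [488, 211]]
1 1 top [[404, 195], [492, 155], [494, 195], [492, 237], [473, 244], [441, 218]] side [[483, 149], [582, 136], [554, 143], [524, 185], [506, 214], [499, 198]]
1 2 top [[406, 194], [509, 188], [507, 230], [489, 237], [457, 211], [427, 185]] side [[483, 117], [572, 147], [543, 189], [525, 218], [517, 202], [510, 155]]
1 3 top [[423, 228], [523, 223], [504, 230], [472, 204], [443, 178], [429, 183]] side [[471, 128], [561, 192], [543, 221], [535, 205], [528, 158], [510, 122]]
1 4 top [[437, 262], [519, 223], [487, 197], [458, 171], [445, 176], [446, 217]] side [[460, 172], [561, 225], [553, 209], [545, 161], [528, 125], [499, 133]]
1 5 top [[435, 262], [502, 190], [4
[... 383 characters left out ...]
 [571, 212], [543, 221], [524, 185], [517, 136], [510, 122]]
-1 2 top [[406, 194], [488, 157], [487, 197], [489, 237], [476, 244], [446, 217]] side [[483, 117], [581, 168], [553, 209], [525, 218], [506, 181], [499, 133]]
-1 3 top [[423, 228], [492, 155], [473, 164], [472, 204], [473, 244], [461, 251]] side [[471, 128], [582, 136], [563, 165], [535, 205], [506, 214], [488, 178]]
-1 4 top [[437, 262], [509, 188], [476, 162], [458, 171], [457, 211], [458, 251]] side [[460, 172], [572, 147], [564, 132], [545, 161], [517, 202], [488, 211]]
-1 5 top [[435, 262], [523, 223], [494, 195], [461, 169], [443, 178], [441, 218]] side [[461, 205], [561, 192], [554, 143], [546, 129], [528, 158], [499, 198]]
```

The base isn't necessarily centred on the origin. I refit with an x-offset and use the bush, lobe ends and screw tips as a check.

Run:
```python
from h import *
c=lambda q:np.array(q)/4+[235,205]
d=lambda q:np.array(q)/5+[230,205]
B=np.array([[-135,52,8],[-135,-52,8],[135,52,8],[135,-52,8]])/1e3
P=np.array([[-55,0,63],[92,49,62],[92,-49,62],[27,-17.3,52],[47,0,82],[55,17.3,72]])/1e3
Tb=c([[77,270],[163,460],[565,48],[653,238]]);Tp=c([[240,310],[484,88],[570,272],[415,268],[440,215],[438,173]])
SB=B[[1,3,2]];S=d([[95,260],[690,383],[735,208]])
SP=np.array([[-55,0,63],[27,-17.3,52],[39,-17.3,72],[47,0,82]])/1e3;Sp=d([[268,120],[440,203],[467,170],[497,128]])
ft=lambda p:np.r_[proj("top",W(p,B+[p[3],0,0]))-Tb,proj("top",W(p,P))-Tp].ravel()
fs=lambda p:np.r_[proj("side",W(p,SB+[p[3],0,0]))-S,proj("side",W(p,SP))-Sp].ravel()
for f in(ft,fs,lambda p:np.r_[ft(p),fs(p)]):
    r=least_squares(f,[.5,.17,-1.16,0]);print(r.x.round(4),r.fun.round(1))
p=r.x; np.save("p.npy",p)
for q in c([[30,372],[52,428],[354,250]]):
    print(least_squares(lambda u:(proj("top",W(p,[u[0],u[1],.046]))-q).ravel(),[-.15,0]).x.round(4))
```

```text
[ 0.5003  0.1776 -1.1477  0.0097] [-1.3 -0.2 -1.1  0.5  0.8 -1.2  0.8 -1.   0.3 -0.2 -0.4 -0.9 -0.1  0.5
 -0.1  0.4  0.4  0.8  0.6  1.1]
[ 0.5006  0.1771 -1.1385  0.0103] [-1.1  0.1  0.  -0.4  1.1 -0.   0.3 -0.1  0.1 -0.7 -0.1  0.4 -0.3  0.5]
[ 0.5004  0.1774 -1.1453  0.01  ] [-1.  -0.2 -0.8  0.5  0.9 -1.4  1.  -1.3  0.4 -0.2 -0.4 -1.1  0.   0.3
  0.   0.3  0.4  0.6  0.6  1.  -1.4 -0.3 -0.6 -0.1  0.8  0.3  0.1 -0.2
 -0.2 -0.7 -0.3  0.5 -0.5  0.6]
[-0.1595  0.0146]
[-0.1609 -0.0138]
[0.0045 0.003 ]
```

The fit is consistent: base offset is 10 mm and the tail is at jig x = -160 mm, so the bar is 27 mm short. The longest screw is low on the -y side, so it needs one +60° click, carrying the wheel's top toward -y. I'll push the +y upper lobe from outside.

```bash
cat >> h.py <<'E'
from station import arm,snapshot
p=np.load("p.npy")
ax=np.array([np.cos(p[2]),np.sin(p[2]),0])
def ori(s):
    z=np.array([0,0,-1.]);y=s*ax;return Rn.from_matrix(np.c_[np.cross(y,z),y,z]).as_quat()
def tcp(x,y,ztip): return W(p,[x,y,ztip+.073])[0]
def F():
    f=np.mean([arm.read_ft_force() for _ in range(3)],0);return np.r_[f@ax,f@np.r_[-ax[1],ax[0],0],f[2]]
E
python3 - <<'E'
from h import *
import cv2
q0=arm.read_joint_positions();best=None
for s in(1,-1):
    q=arm.ik(tcp(.092,.055,.16),ori(s));print(s,None if q is None else np.round(q,2))
    if q is not None and (best is None or np.abs(q-q0).max()<best[0]):best=(np.abs(np.array(q)-q0).max(),s)
s=best[1];np.save("s.npy",s)
arm.move_gripper(0.0)
arm.movep(tcp(.092,.055,.16),ori(s));print(arm.read_time(),F(),arm.read_opening())
arm.line_to(tcp(.092,.052,.103));print(arm.read_time(),F())
cv2.imwrite("pics/side1.png",cv2.resize(snapshot("side")[150:300,230:430],(800,600)))
E
```

```text
1 [-0.62  0.69  0.66  1.68 -0.5   0.95 -0.92]
-1 [-0.17  0.61 -0.1   1.66  0.07  0.87  1.7 ]
3.25 [-0.46547404  0.53791208  0.08957868] -0.0018405202432689584
3.7833 [0.43057565 0.11473218 0.2331055 ]
```

View pics/side1.png

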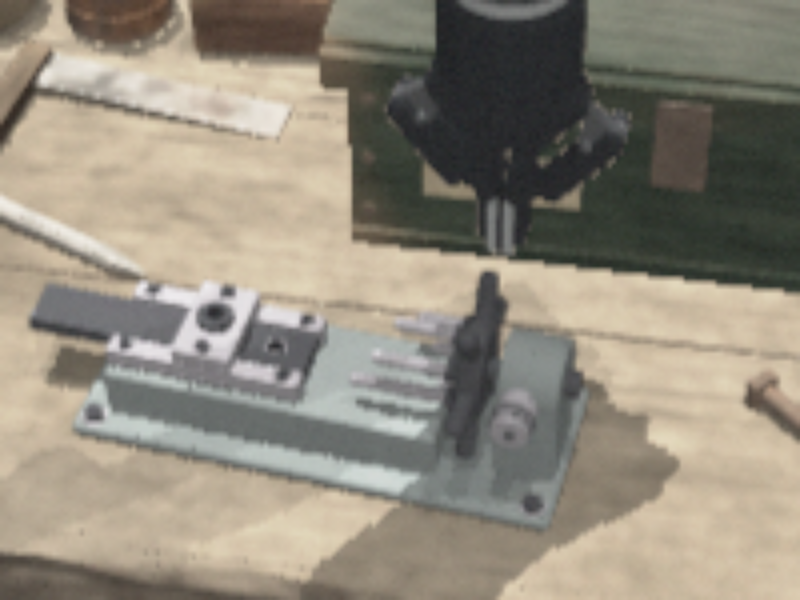

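The closed fingers stand beyond the wheel, tip at crop (500,252), or full-frame pixel (355,213). The wheel's top is at crop (488,272). I'll check the tip height from this before pushing.

Run:
```python
from h import *
print(arm.read_tool_pos()-tcp(.092,.052,.103))
for z in(.095,.103,.111,.12):print(z,proj("side",W(p,[[.092,.052,z]])))
```

```text
[7.84667727e-04 9.72530932e-05 9.50910074e-04]
0.095 [[355.55791583 214.20491415]]
0.103 [[355.64381373 211.47725681]]
0.111 [[355.73046522 208.72566948]]
0.12 [[355.82886134 205.60113587]]
```

The tip height is confirmed. Now the push on the lobe.

Run:
```python
from h import *
import cv2
f0=F()
for y in(.043,.036,.030,.025,.021,.017,.013):
    arm.line_to(tcp(.092,y,.103),.06);print(y,(F()-f0).round(1))
arm.line_to(tcp(.092,.016,.17),.15);arm.pause(.5);print(arm.read_time(),F()-f0)
t=snapshot("top")[205:330,235:410];s=snapshot("side")[205:290,230:390]
cv2.imwrite("pics/b.png",np.vstack([cv2.resize(t,(420,300),interpolation=2),cv2.resize(s,(420,223),interpolation=2)]))
```

```text
0.043 [-0.1  1.5 -1.2]
0.036 [-0.7  3.9  1.1]
0.03 [-2.1  6.2  4.7]
0.025 [-2.1  7.4 10. ]
0.021 [-3.3  8.5 13.5]
0.017 [-2.7  7.4 16.9]
0.013 [-3.6  6.6 21.7]
6.75 [-0.30175208 -0.05357199 -0.93290977]
```

View pics/b.png

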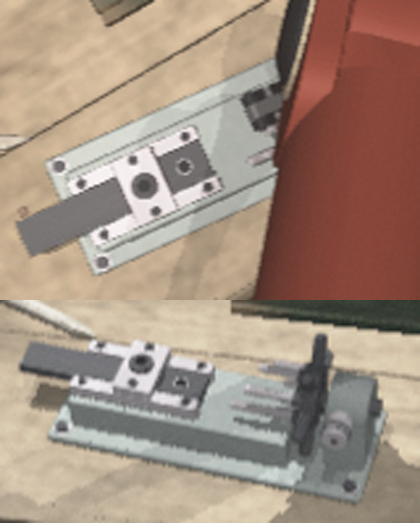

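The finger rode on top of the rounded lobe end (force mostly upward), and the screws sit at the same pixels as before, so the wheel hasn't turned. I'll retry lower, rising as the lobe comes upright.

Run:
```python
from h import *
import cv2
arm.line_to(tcp(.090,.056,.15),.2);arm.line_to(tcp(.090,.054,.089),.15);f0=F()
for y,z in((.043,.089),(.036,.090),(.030,.092),(.025,.094),(.021,.096),(.017,.098),(.013,.1)):
    arm.line_to(tcp(.090,y,z),.06);f=F()-f0;print(y,f.round(1))
    if f[2]>14: break
arm.line_to(tcp(.090,.016,.16),.15);arm.pause(.3)
arm.line_to(tcp(-.10,.016,.20),.25);print(arm.read_time(),F()-f0)
t=snapshot("top")[205:330,235:410];s=snapshot("side")[205:290,230:390]
cv2.imwrite("pics/c.png",np.vstack([cv2.resize(t,(420,300),interpolation=2),cv2.resize(s,(420,223),interpolation=2)]))
```

```text
0.043 [ 0.   0.3 -0.7]
0.036 [0.1 5.6 1.5]
0.03 [ 0.5 -0.   0.9]
0.025 [ 0.9  0.9 -0.4]
0.021 [ 0.7 -0.6 -0.8]
0.017 [ 0.9 -0.2  0. ]
0.013 [ 1.1 -3.8  4.5]
11.4167 [ 0.75388973 -0.36208343 -0.72587805]
```

View pics/c.png

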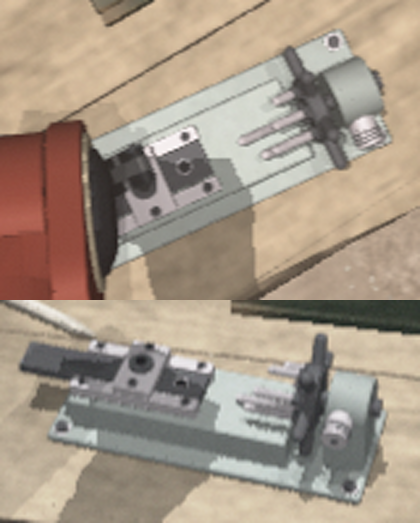

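It turned: low force after the 5.6 N peak. A precise check of the state with predicted tips marked for k=0 (green) and k=1 (red):

Run:
```python
from h import *
import cv2
L=[58,14,22,30,38,46]
def tips(k):
    a=(k+np.arange(6))*np.pi/3
    return W(p,np.c_[.085-np.array(L)/1e3,.02*np.sin(a),.062-.02*np.cos(a)])
s=snapshot("side")[220:270,305:375];t=snapshot("top")[215:285,320:410]
S=cv2.resize(s,None,fx=8,fy=8,interpolation=2);T=cv2.resize(t,None,fx=6.2,fy=6.2,interpolation=2)[:400]
for k,c in((0,(0,255,0)),(1,(0,0,255))):
    for j,(a,b) in enumerate(zip(proj("side",tips(k)),proj("top",tips(k)))):
        cv2.circle(S,tuple(((a-[305,220]+.5)*8).astype(int).tolist()),4,c,1+(j==0))
        cv2.circle(T,tuple(((b-[320,215]+.5)*6.2).astype(int).tolist()),4,c,1+(j==0))
o=np.zeros((800,560,3),np.uint8)
o=np.zeros((835,560,3),np.uint8);o[:400]=S;o[400:400+T.shape[0],:min(560,T.shape[1])]=T[:,:560]
cv2.imwrite("pics/d.png",cv2.resize(o,(400,596)))
```

```text
(no output)
```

View pics/d.png

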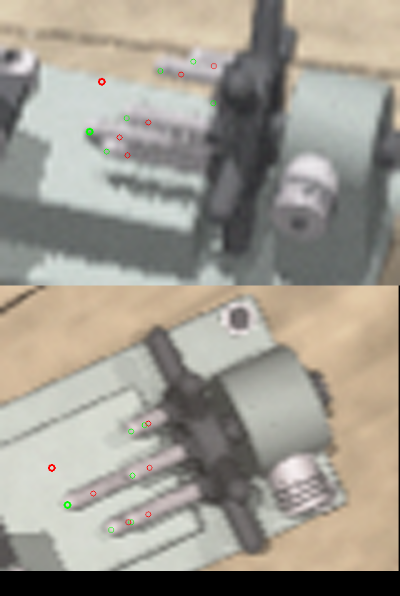

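The green predictions (k=0) line up with the tips, with the longest at d.png (90,132) in the side view and (68,505) in the top view. So the longest screw is at the bottom. Now the bar, pushed with force feedback.

Run:
```python
from h import *
import cv2
arm.line_to(tcp(-.205,0,.18),.25);arm.line_to(tcp(-.205,0,.034),.15);f0=F();print(arm.read_time())
x=-.205;log=[]
while x<-.138 and arm.read_time()<45:
    x+=.004 if x<-.155 else .0015
    arm.line_to(tcp(x,0,.034),.03);f=F()-f0;log.append((round(x,4),f.round(1).tolist()))
    if abs(f[0])>7: break
print(*log,sep="\n");print(arm.read_time())
arm.line_to(tcp(x-.03,0,.034),.08);arm.line_to(tcp(x-.04,0,.18),.2);arm.line_to(tcp(x-.16,0.03,.22),.2)
print(arm.read_time())
t=snapshot("top")[205:330,235:410];s=snapshot("side")[205:290,230:390]
cv2.imwrite("pics/e.png",np.vstack([cv2.resize(t,(480,343),interpolation=2),cv2.resize(s,(480,255),interpolation=2)]))
```

```text
13.325
(-0.201, [1.0, -0.2, -0.6])
(-0.197, [0.2, -0.6, -0.2])
(-0.193, [0.7, -0.7, 0.2])
(-0.189, [0.5, -0.2, -0.9])
(-0.185, [0.9, -0.4, -0.9])
(-0.181, [0.3, -1.0, -0.3])
(-0.177, [0.8, -0.2, -0.3])
(-0.173, [0.8, -0.9, -1.0])
(-0.169, [-2.1, -1.2, -0.8])
(-0.165, [-0.5, -0.9, -1.5])
(-0.161, [-1.3, -0.8, -0.6])
(-0.157, [0.4, -0.4, -1.4])
(-0.153, [-0.1, -0.3, -0.9])
(-0.1515, [-0.7, -0.8, -0.8])
(-0.15, [-1.5, -0.6, -0.1])
(-0.1485, [-1.0, -0.2, -0.0])
(-0.147, [-2.7, -0.0, -1.3])
(-0.1455, [-4.7, -0.4, -0.5])
(-0.144, [-6.4, -0.6, -0.0])
(-0.1425, [-9.2, -0.5, 0.2])
18.7583
20.9667
```

View pics/e.png

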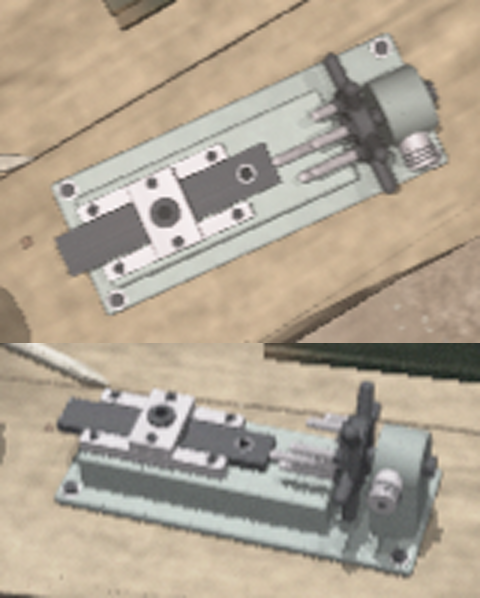

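The bar's front end meets the long screw's tip at e.png (275,160). It travelled about 25–27 mm, and then the force rose steadily to 9 N at the stop, as expected. The robot is clear, so I'm handing in.

```bash
python3 -c "
from station import ticket;print(ticket.finish_job())"
```

```text
the job is handed in; nothing more can be done
None
```

Job handed in: I turned the star wheel one click so the longest screw is at the bottom, then pushed the bar until it butted against that screw; a first push set too high didn't turn the wheel and was retried lower.

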